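Slide the top colour sample off its stack into the reader

TASK

Slide the orange sample board sideways off the top of its stack onto the aluminium stage and stop it centred between the two dark lines, without lifting it or shifting the boards beneath. Then push it along the stage until it meets the rubber-faced fence, press it there gently but distinctly (about 10 N for half a second, never over 16 N) so that it seats flush and square, and let go. Leave the other boards and everything else on the counter where they are.

Things in the scene. Friction and masses are not known exactly. Their poses are not given: they have to be found in the camera images.
- stage: Fixed flat reading stage: block 220 (x) by 132 (y) mm, aluminium top 35 mm above the counter. Origin: centre of its underside, on the counter. +x points to the fence along its far end; the counter, stage and cradles are level. The two dark lines painted along x run at y = -58.5 and +58.5 mm, so a centred board has 7 mm to spare each side. Either long side (+y or -y) is open, with a 5 mm gap to the cradle beside it.
- fence: Rubber-faced fence bar at the far end of the stage, 110 mm long (y) and about 24 mm high, face square to the stage's x. Origin: middle of its face, at the height of the stage top, 80 mm from the stage centre when not pressed. Its x and y axes are the stage's; it is stiffly sprung and gives towards +x by only about 1 mm per 20 N. Overloaded above 16 N. It comes back when the push ends. The friction of the board on the stage takes 1 to 3 N of a push before it reaches the fence.
- cradle_orange: Fixed low dark steel cradle carrying the stack of four sample boards with the orange one on top. It stands beside one long side of the stage (left or right), its axes parallel to the stage's, its centre 124 mm from the stage centre across (y) and 30 mm towards the stage's -x. Origin: centre of its underside, on the counter; floor 13 mm up; 172 by 106 mm; a low cheek 29 mm high (above the counter) at its -x and +x ends, none on the y sides.
- board_orange: Orange-topped wooden sample board, 140 (x) by 100 (y) by 8 mm, 100 to 200 g, top of its stack of four. Origin: centre of its underside, 37 mm above the counter at first, which is 2 mm above the stage top; z up. Lies square to the stage to within 0.02 rad at first. Too wide for the gripper; its edges can be pushed.
- board_blue: Blue-topped board of the same size, top of the other stack of four, in the same sort of cradle on the opposite side of the stage. Stays. Origin: centre of its underside.
- under3: white-topped board of the same size, number 3 from the bottom in the orange board's stack, shifted up to 3 mm and turned up to 0.02 rad against its cradle, as they all are. Stays. Origin: centre of its underside, 29 mm above the counter.
- under2: yellow-topped board of the same size, number 2 from the bottom in the orange board's stack, shifted up to 3 mm and turned up to 0.02 rad against its cradle, as they all are. Stays. Origin: centre of its underside, 21 mm above the counter.
- under1: green-topped board of the same size, number 1 from the bottom in the orange board's stack, shifted up to 3 mm and turned up to 0.02 rad against its cradle, as they all are. Stays. Origin: centre of its underside, 13 mm above the counter.
- spare3: white-topped board of the same size, number 3 from the bottom in the blue board's stack. Stays. Origin: centre of its underside.
- spare2: grey-topped board of the same size, number 2 from the bottom in the blue board's stack. Stays. Origin: centre of its underside.
- spare1: red-topped board of the same size, number 1 from the bottom in the blue board's stack. Stays. Origin: centre of its underside.
- tin: white-labelled paint tin, 72 mm across, 85 mm high. Stays. Origin: centre of its underside.
- tape: yellow roll of tape lying flat, 110 mm across, 25 mm high. Stays. Origin: centre of its underside.
- sanding_block: green sanding block 120 by 65 by 35 mm. Stays. Origin: centre of its underside.
- mixing_cup: white mixing cup, 84 mm across the rim, 100 mm high. Stays. Origin: centre of its underside.
- pad: black round sander backing pad, 124 mm across, 32 mm high. Stays. Origin: centre of its underside.
- filler_knife: filler knife, about 280 mm long, lying on the counter. Stays. Origin: centre of its underside.
Not all that is in view belongs to the job. What is shaped like the board_orange but pink or purple is not meant.

How it is judged:
On the way, in this order (a step that is already met when the one before it is completed fails the run):
1. the orange board lies on the stage, off its stack, centred between the lines to 7 mm (y of board_orange in the frame of stage between -0.007 and 0.007 m and z of board_orange in the frame of stage below 0.0365 m), for 0.2 s.
2. the board is pressed against the fence with more than 4 N for a moment (contact force between board_orange and fence above 4 N), for 0.3 s.
At the end, for the whole second after the job is handed in: The orange board lies flat and still on the stage, centred between the dark lines to 7 mm, flush with the fence (gap under 1.5 mm, square to 0.025 rad), let go; the three boards of its stack are within 5 mm of where they started (all of step 1 and x of board_orange in the frame of fence above -0.0715 m and angle between the x axis of board_orange and the x axis of stage, either way round below 0.025 rad and angle between board_orange's own z axis and vertical below 0.03 rad and linear speed of board_orange below 0.01 m/s and distance of each of under1, under2, under3 from where it was at the start of the episode below 0.005 m); the robot touches nothing.
It fails at once if the fence is pressed by the board with more than 16 N (contact force between board_orange and fence above 16 N).
It fails at once if the orange board is pushed or pressed by the gripper with more than 25 N (contact force between the fingers and board_orange above 25 N).
It fails at once if the orange board is lifted more than 12 mm or tipped (z of board_orange in the frame of stage above 0.049 m or angle between board_orange's own z axis and vertical above 0.15 rad).
It fails at once if a board beneath the orange one or in the other stack is shifted more than 5 mm (distance of any of under1, under2, under3, spare1, spare2, spare3, board_blue from where it was at the start of the episode above 0.005 m).
It fails at once if another thing on the counter is moved more than 20 mm (distance of any of tin, tape, sanding_block, mixing_cup, pad, filler_knife from where it was at the start of the episode above 0.02 m).
It also fails if it takes over 72 s, if anything falls off the work surface, if the arm or the gripper's body presses on something with over 40 N, if the wrist force passes 120 N, or if a joint passes its speed limit or range.

ROBOT

A 7-joint arm with a two-finger parallel gripper is mounted at the origin on the work surface. World frame = base frame: x ahead of the robot, y to its left, z up, the work surface at z = 0. Lengths are in m, angles in rad, forces in N, time in s.
With the tool pointing down it reaches from about 0.425 to 0.875 m from the base axis. Payload 4.7 kg.
Tool frame: the origin (TCP) lies midway between the tips of the shut fingers; the grasp point (between the pads) lies 19 mm behind it (bot.hold_point_z is the z of the grasp point in the tool frame, in m); z points along the fingers, y is the direction in which the jaws open and shut (so a half turn about z gives the same grasp; the last joint's range is limited). The gripper opens to 85 mm and grips with 20 to 120 N. Pads are 22 mm wide; open, the fingers measure 114 mm over their backs; the gripper's body (76 mm by 85 mm) begins 54 mm behind the grasp point. The pads swing forward as they close: fully open they stand 13 mm farther back than shut.
Start: joints at [1.331, 0.321, -0.07, 1.45, 0.023, 1.371, -0.057], TCP at [0.163, -0.629, 0.231] pointing down, gripper open.
Joint ranges: [-2.86, 2.86], [-0.3, 2.09], [-1.38, 1.24], [0.06, 2.45], [-1.56, 4.7], [0.09, 2.05], [-2.69, 2.69]. Speed limits (rad/s): [2.57, 2.57, 3.14, 3.14, 3.14, 3.14, 3.14].

INTERFACE

Orientations are given as a rotation vector (axis times angle).
In Python, from plant import sense, read_camera, camera_info, bot gives the robot as it stands. The module is installed in compiled form; this text tells all that it offers.
- The arm moves only by the tool apply_moves, never from a script. Its argument "moves" is a list that holds one entry, the list of rows, each a list of 7 numbers: the shift along the tool's x, y, z in cm, then the turn, a rotation vector about the tool's x, y, z in degrees, then the finger opening in cm, from 0 to 8.54. A call has 1 to 20 rows; each row shifts and turns the commanded pose from where the row before left it, along the tool's axes as they then stand; what a row does not reach is not made up. A row lasts 1/12 s, in which the tool goes at most 41.7 mm and 7.16 degrees, less where a joint would pass 70% of its speed; a pose out of reach is approached as far as the arm can. A call with a gripper value outside its range is refused whole. The fingers move at their own pace and stop on an object; "force" is the grip in N (left out, the last holds). Time passes only in rows, so rows that do not move let the fingers close. It gives the time, the measured TCP pose, the force and the opening at its end, in the units of the state.
- sense(): the state, without advancing time (a new reading comes with each control period).
- read_camera(name): name is "scene" or "top" or "wrist"; returns the picture (384x512x3 uint8, red, green, blue); there is no depth.
- camera_info(name): a dict with "fx", "fy", "cx", "cy" (pixels), "view" (4x4, takes a point from world to camera coordinates). Camera axes: x right, y down, z forward; pixel columns grow to the right and rows downward; lengths in m; the calibration is good to about 2 mm. A picture is of the moment at which its call begins: read the wrist's pose just before it. camera_info takes no time and is no camera call; for the wrist camera it gives the pose at the moment of the call.
- bot.hand_in(): hands the job in, once; it reports no verdict.
The state is a dict: "time_s": time; "q": joint angles; "dq": joint speeds; "effort": joint torques, N m; "position": TCP position; "ee_rot": TCP orientation; "force": force on the tool from outside, world axes, zero at the start; "moment": the same for the moment, N m; "width": opening from 0.0 (shut) to 1.0 (fully open).
Only numpy, scipy, OpenCV 4.12 (cv2) and the standard library are available. Lean on these libraries where they do the work, as an engineer would, in place of code of your own. Each camera call takes 0.05 s, during which the arm holds its last target.

## Working session

There is one attempt and no reset: what is moved stays moved. The work goes in short steps, Python scripts to look and compute and a tool call to move; the robot and the scene stay as the last step left them, time stands still between calls to the robot, and variables do not carry over. Pictures are saved under pics/ and viewed, and the job is handed in when it is done.

Besides the shell and the picture viewer there is one more tool, called after "Request:" by a JSON object that holds its "method" and its "body". apply_moves: Moves the arm, as the interface text tells. Its arguments: {"type":"object","properties":{"moves":{"type":"array","items":{"type":"array","items":{"type":"array","items":{"type":"number"}}}},"force":{"type":"number"}},"required":["moves"]}

```bash
mkdir -p pics
cat > h.py <<'E'
import numpy as np, cv2
from plant import sense, read_camera, camera_info, bot
def snap(n,f):
    ci=camera_info(n); im=read_camera(n); cv2.imwrite('pics/'+f+'.png',im[:,:,::-1]); return im,ci
def ray(ci,u,v,z):
    V=np.array(ci['view']); R=V[:3,:3]; c=-R.T@V[:3,3]
    d=R.T@np.array([(u-ci['cx'])/ci['fx'],(v-ci['cy'])/ci['fy'],1.])
    return c+d*(z-c[2])/d[2]
def proj(ci,p):
    V=np.array(ci['view']); q=V[:3,:3]@np.array(p)+V[:3,3]
    return ci['fx']*q[0]/q[2]+ci['cx'],ci['fy']*q[1]/q[2]+ci['cy']
E
python3 - <<'E'
from h import *
for n in ['scene','top','wrist']:
    im,ci=snap(n,n+'0'); V=np.array(ci['view']); print(n,-V[:3,:3].T@V[:3,3],ci['fx'])
s=sense(); print(s)
E
```

```text
scene [0.99858866 0.76255973 0.65122775] 368.3271653942913
top [ 0.32734564 -0.02473713  1.25764412] 491.6599387638277
wrist [ 0.24504622 -0.60730663  0.37436792] 288.8568570697861
{'time_s': 0.15, 'q': array([ 1.33108917,  0.32163675, -0.07009294,  1.45141156,  0.02261925,
        1.37080908, -0.05691021]), 'dq': array([ 0.00224105, -0.00242692, -0.00041481, -0.00259372,  0.0017066 ,
        0.00312649,  0.00111754]), 'effort': array([-6.29591323e-04, -4.94095802e+01, -3.83136291e-01, -3.14684308e+01,
        1.30770786e-02,  8.29651079e-03,  4.13690987e-05]), 'position': array([ 0.16305822, -0.62878487,  0.23047677]), 'ee_rot': array([-3.11488664e+00, -3.97467380e-01,  4.55454454e-04]), 'force': array([ 0.67064357, -0.52040197,  0.35450188]), 'moment': array([ 0.03422778, -0.00375918,  0.01511647]), 'width': 0.9984196948526483}
```

View pics/top0.png

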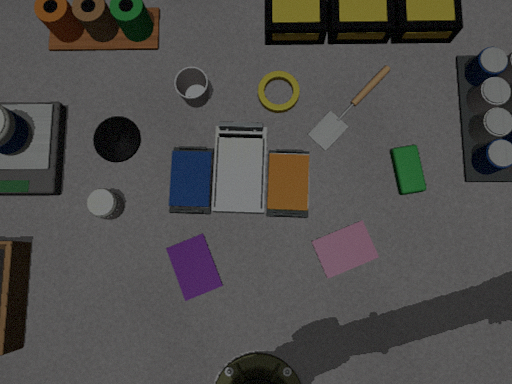

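View pics/scene0.png

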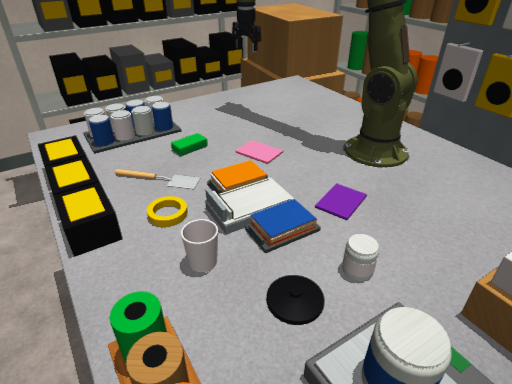

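View pics/wrist0.png

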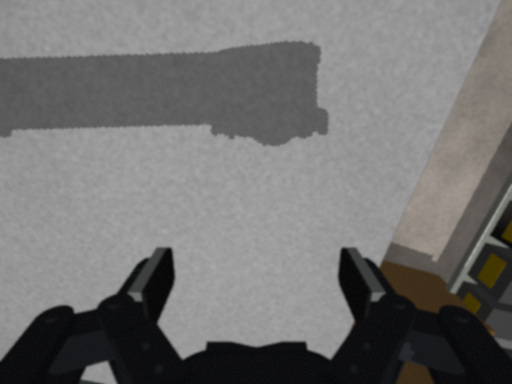

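The top view shows the stage at about (240,170) px with the fence at its upper end (world +x). The orange stack is to its right, around (289,183), and the blue stack to its left, around (191,180). I'll measure from the top view.

Run:
```python
from h import *
im=cv2.imread('pics/top0.png')[:,:,::-1].copy(); ci=camera_info('top')
hsv=cv2.cvtColor(im,cv2.COLOR_RGB2HSV)
def rect(m,z,name):
    cs,_=cv2.findContours(m.astype(np.uint8),cv2.RETR_EXTERNAL,cv2.CHAIN_APPROX_NONE)
    c=max(cs,key=cv2.contourArea)
    P=np.array([ray(ci,u,v,z)[:2] for u,v in c[:,0]])
    r=cv2.minAreaRect((P*1000).astype(np.float32)); print(name,cv2.contourArea(c),r)
H,S,V=[hsv[...,i].astype(int) for i in range(3)]
roi=np.zeros(H.shape,bool); roi[110:225,160:320]=1
print(im[180,270:312:1].tolist()[::4], im[160,205:275].tolist()[::3])
rect(roi&(H<20)&(S>150)&(V>120),.045,'orange')
rect(roi&(H>95)&(H<125)&(S>120)&(V>60),.045,'blue')
rect(roi&(V>140)&(S<60),.035,'white')
cv2.imwrite('pics/crop.png',cv2.resize(im[110:225,160:320,::-1],None,fx=5,fy=5,interpolation=cv2.INTER_NEAREST))
```

```text
[[120, 80, 38], [116, 78, 33], [118, 81, 38], [119, 81, 37], [118, 80, 35], [116, 78, 33], [119, 80, 37], [120, 83, 40], [118, 81, 36], [120, 84, 41], [93, 93, 92]] [[17, 42, 77], [26, 46, 83], [48, 51, 55], [110, 109, 109], [66, 66, 65], [119, 122, 122], [121, 122, 123], [126, 129, 129], [124, 127, 122], [122, 124, 124], [126, 129, 128], [123, 126, 120], [122, 123, 123], [123, 125, 122], [123, 125, 125], [125, 127, 127], [123, 125, 125], [118, 121, 118], [119, 123, 121], [87, 88, 87], [112, 115, 116], [64, 60, 56], [121, 82, 40], [119, 81, 39]]
orange 2.0 ((463.1292724609375, -81.24787902832031), (22.22748565673828, 4.971192359924316), 89.75725555419922)
blue 2054.0 ((537.54150390625, 167.13641357421875), (99.12494659423828, 139.83189392089844), 87.97529602050781)Traceback (most recent call last):
  File "<stdin>", line 14, in <module>
  File "<stdin>", line 6, in rect
ValueError: max() iterable argument is empty
```

Run:
```python
from h import *
im=cv2.imread('pics/top0.png')[:,:,::-1].copy(); ci=camera_info('top')
print(ci['cx'],ci['cy'],np.round(ci['view'],4).tolist())
hsv=cv2.cvtColor(im,cv2.COLOR_RGB2HSV)
def rect(m,z,name):
    cs,_=cv2.findContours(m.astype(np.uint8),cv2.RETR_EXTERNAL,cv2.CHAIN_APPROX_NONE)
    c=max(cs,key=cv2.contourArea)
    P=np.array([ray(ci,u,v,z)[:2] for u,v in c[:,0]])
    r=cv2.minAreaRect((P*1000).astype(np.float32)); print(name,cv2.contourArea(c),r)
H,S,V=[hsv[...,i].astype(int) for i in range(3)]
roi=np.zeros(H.shape,bool); roi[110:225,160:320]=1
rect(roi&(H<25)&(S>120)&(V>90),.045,'orange')
rect(roi&(H>95)&(H<125)&(S>120)&(V>60),.045,'blue')
rect(roi&(V>100)&(S<60),.035,'white')
# dark lines: profile on rows
P=[]
for r0 in range(140,206,3):
    g=V[r0].astype(float)
    for a,b,k in((212,220,0),(260,270,1)):
        w=np.clip(105-g[a:b],0,None); 
        u=(w*np.arange(a,b)).sum()/max(w.sum(),1e-9); P.append((k,*ray(ci,u,r0,.035)[:2]))
P=np.array(P)
print(V[160,205:225],V[160,255:275])
for k in (0,1):
    Q=P[P[:,0]==k]; print(k,np.polyfit(Q[:,1],Q[:,2],1),np.polyval(np.polyfit(Q[:,1],Q[:,2],1),.55))
cv2.imwrite('pics/crop.png',cv2.resize(im[110:225,160:320,::-1],None,fx=5,fy=5,interpolation=cv2.INTER_NEAREST))
```

```text
254.96038065910918 177.7540792943261 [[-0.0016, -0.9997, -0.024, 0.006], [-0.9854, 0.0057, -0.1703, 0.5368], [0.1704, 0.0234, -0.9851, 1.1837], [0.0, 0.0, 0.0, 1.0]]
orange 2095.5 ((528.1909790039062, -77.86923217773438), (100.01973724365234, 139.65499877929688), 87.08938598632812)
blue 2054.0 ((537.54150390625, 167.13641357421875), (99.12494659423828, 139.83189392089844), 87.97529602050781)
white 4091.0 ((563.7725219726562, 43.77855682373047), (133.61036682128906, 218.51654052734375), 88.17900085449219)
[ 77  82  83  83  84  73  55  38  57 110 132  81  66 114 131 122 122 124
 123 124] [124 121 126 125 123 125 126  88  70 116 116  99  84  64  97 120 121 118
 116 119]
0 [0.01052908 0.10164349] 0.10743448529941235
1 [-0.03793158  0.00040629] -0.020456078932866845
```

View pics/crop.png

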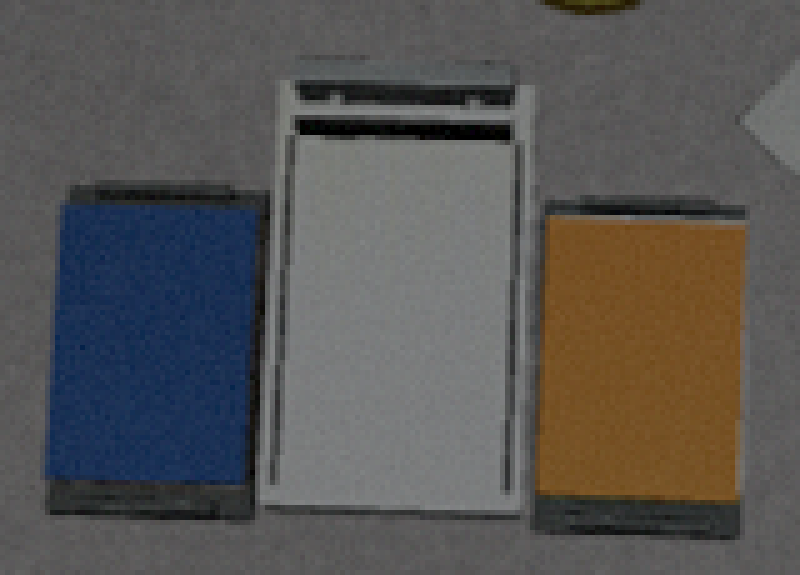

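```bash
cat >> h.py <<'E'
def lines(im,ci,r=range(142,202,2),show=True):
    g=cv2.cvtColor(im,cv2.COLOR_RGB2GRAY).astype(float); out=[]
    for a0,b0,sgn in((216.6,214.6,0),(263,261.5,1)):
        Q=[]
        for r0 in r:
            uc=a0+(b0-a0)*(r0-160)/38
            a=int(round(uc))-2; w=g[r0,a:a+5]; w=np.clip(w.max()-w-25,0,None)
            if w.sum()==0: continue
            u=(w*np.arange(a,a+5)).sum()/w.sum(); Q.append(ray(ci,u,r0,.035)[:2])
        Q=np.array(Q); f=np.polyfit(Q[:,0]-.55,Q[:,1],1); res=Q[:,1]-np.polyval(f,Q[:,0]-.55); out.append((f,res.std()))
    return out
def edges_rect(m,z,ci):
    cs,_=cv2.findContours(m.astype(np.uint8),cv2.RETR_EXTERNAL,cv2.CHAIN_APPROX_NONE)
    c=max(cs,key=cv2.contourArea)
    P=np.array([ray(ci,u,v,z)[:2] for u,v in c[:,0]])
    return cv2.minAreaRect((P*1000).astype(np.float32))
E
python3 - <<'E'
from h import *
im=cv2.imread('pics/top0.png')[:,:,::-1].copy(); ci=camera_info('top')
L=lines(im,ci); print(L)
# fence face: dark band rows at centre columns
for c in (225,240,255): print(c,im[118:145,c].mean(1).round().tolist()); 
print(ray(ci,240,138.5,.035),ray(ci,240,133,.059),ray(ci,240,213,.035))
E
```

```text
[(array([-0.03925675,  0.10335602]), np.float64(0.0002275450170561232)), (array([-0.04011957, -0.01392136]), np.float64(0.00031194972884139637))]
225 [92.0, 93.0, 91.0, 75.0, 86.0, 91.0, 92.0, 99.0, 49.0, 22.0, 31.0, 39.0, 92.0, 120.0, 131.0, 73.0, 20.0, 0.0, 0.0, 65.0, 116.0, 121.0, 122.0, 120.0, 120.0, 118.0, 120.0]
240 [94.0, 91.0, 92.0, 91.0, 94.0, 92.0, 90.0, 89.0, 76.0, 40.0, 23.0, 27.0, 44.0, 114.0, 129.0, 102.0, 48.0, 13.0, 2.0, 53.0, 118.0, 123.0, 124.0, 123.0, 122.0, 123.0, 123.0]
255 [91.0, 88.0, 91.0, 92.0, 82.0, 82.0, 89.0, 88.0, 99.0, 49.0, 28.0, 50.0, 97.0, 104.0, 121.0, 132.0, 67.0, 4.0, 0.0, 0.0, 114.0, 127.0, 126.0, 120.0, 124.0, 123.0, 121.0]
[0.64104076 0.0424967  0.035     ] [0.64912483 0.04122827 0.059     ] [0.44973707 0.04180709 0.035     ]
```

Both dark lines fit well: they are 117.3 mm apart, which matches, and the stage yaw is about -2.27°. The stage centre is near (0.562, 0.044). The orange board is at (0.528, -0.078), about 0.65° off square. Next I'll move the arm to the outer side of the orange stack.

Request:
{"method": "apply_moves", "body": {"moves": [[[2.59,-2.0,0,0,0,0,8.54],[2.59,-2.0,0,0,0,0,8.54],[2.59,-2.0,0,0,0,0,8.54],[2.59,-2.0,0,0,0,0,8.54],[2.59,-2.0,0,0,0,0,8.54],[2.59,-2.0,0,0,0,0,8.54],[2.59,-2.0,0,0,0,0,8.54],[2.59,-2.0,0,0,0,0,8.54],[2.59,-2.0,0,0,0,0,8.54],[2.59,-2.0,0,0,0,0,8.54],[2.59,-2.0,0,0,0,0,8.54],[2.59,-2.0,0,0,0,0,8.54],[2.59,-2.0,0,0,0,0,8.54],[2.59,-2.0,0,0,0,0,8.54],[2.59,-2.0,0,0,0,0,8.54],[2.59,-2.0,0,0,0,0,8.54],[2.59,-2.0,0,0,0,0,8.54],[2.59,-2.0,0,0,0,0,8.54]]]}}

```text
time_s: 1.65
position: [0.5246, -0.1623, 0.2312]
ee_rot: [3.116, 0.397, -0.0]
force: [-0.2, -0.6, 0.3]
width: 0.998
```

Request:
{"method": "apply_moves", "body": {"moves": [[[0,0,1,0,0,-6.1,8.54],[0,0,1,0,0,-6.1,8.54],[0,0,1,0,0,-6.1,8.54],[0,0,1,0,0,-6.1,8.54],[0,0,1,0,0,-6.1,8.54],[0,0,1,0,0,-6.1,8.54],[0,0,1,0,0,-6.1,8.54],[0,0,1,0,0,-6.1,8.54],[0,0,1,0,0,-6.1,8.54],[0,0,1,0,0,-6.1,8.54],[0,0,1,0,0,-6.1,8.54],[0,0,1,0,0,-6.1,8.54],[0,0,0,0,0,0,8.54],[0,0,0,0,0,0,8.54]]]}}

```text
time_s: 2.82
position: [0.5235, -0.1636, 0.1108]
ee_rot: [-2.267, -2.173, 0.001]
force: [0.4, -0.1, 0.6]
width: 0.997
```

```bash
cat >> h.py <<'E'
from scipy.spatial.transform import Rotation as Ro
PSI=np.radians(-2.27); XH=np.array([np.cos(PSI),np.sin(PSI)]); YH=np.array([-np.sin(PSI),np.cos(PSI)])
C=np.array([.562,.0443])
def rep():
    s=sense(); R=Ro.from_rotvec(s['ee_rot']).as_matrix()
    d=s['position'][:2]-C
    print('t',s['time_s'],'pos',s['position'].round(4),'stagexy mm',(np.array([d@XH,d@YH])*1e3).round(1),'toolx yaw',np.degrees(np.arctan2(R[1,0],R[0,0])).round(2),'tilt',R[:,2].round(4),'F',s['force'].round(2),'w',s['width'].round(3))
    return s,R
E
python3 - <<'E'
from h import *
rep(); im,ci=snap('wrist','wrist1')
E
```

```text
Traceback (most recent call last):
  File "h.py", line 34, in rep
    print('t',s['time_s'],'pos',s['position'].round(4),'stagexy mm',(np.array([d@XH,d@YH])*1e3).round(1),'toolx yaw',np.degrees(np.arctan2(R[1,0],R[0,0])).round(2),'tilt',R[:,2].round(4),'F',s['force'].round(2),'w',s['width'].round(3))
                                                                                                                                                                                                                       ^^^^^^^^^^^^^^^^
AttributeError: 'float' object has no attribute 'round'
```

```bash
sed -i "s/s\['width'\].round(3)/round(s['width'],3)/" h.py
python3 - <<'E'
from h import *
rep(); im,ci=snap('wrist','wrist1')
E
```

```text
t 2.8167 pos [ 0.5235 -0.1636  0.1108] stagexy mm [ -30.3 -209.2] toolx yaw 87.57 tilt [-1.4e-03  7.0e-04 -1.0e+00] F [ 0.38 -0.14  0.55] w 0.997
```

View pics/wrist1.png

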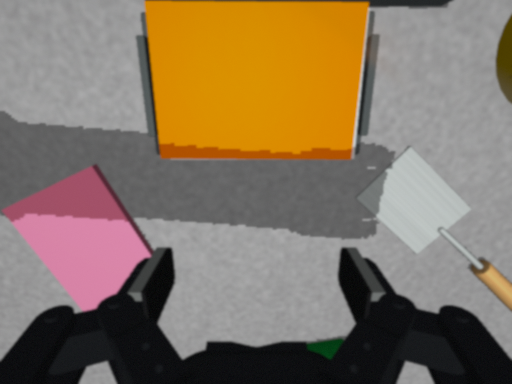

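The wrist view shows the orange board's near edge at row ~158, columns 158-357. The pink board is at the lower left and the knife blade at the right. I'll check where the pink board and knife lie relative to the fingers' landing spots.

Run:
```python
from h import *
ci=camera_info('wrist')
for n,u,v,z in(('pink top r',95,166,.008),('pink r',155,252,.008),('knife',359,199,.0),('knife low',418,252,0),('oL',158,158,.045),('oR',357,158,.045),('oL bottom edge',160,159,.037)):
    p=ray(ci,u,v,z); d=p[:2]-C; print(n,p.round(4),'stage',(d@XH*1e3).round(1),(d@YH*1e3).round(1))
for a in((-30.3+57),(-30.3-57)):
    for zz in (.124,): 
        q=C+XH*a/1e3+YH*-.209; print(proj(ci,[*q,zz]))
```

```text
pink top r [ 0.3846 -0.1356  0.008 ] stage -170.2 -186.8
pink r [ 0.4238 -0.2237  0.008 ] stage -127.4 -273.3
knife [ 0.6219 -0.1799  0.    ] stage 68.7 -221.6
knife low [ 0.6856 -0.2398  0.    ] stage 134.7 -279.0
oL [ 0.4541 -0.1232  0.045 ] stage -101.2 -171.6
oR [ 0.6016 -0.1295  0.045 ] stage 46.5 -172.1
oL bottom edge [ 0.4527 -0.1257  0.037 ] stage -102.5 -174.2
(np.float64(361.41649065109533), np.float64(260.0375328774577))
(np.float64(144.22495381860114), np.float64(260.6698697095366))
```

Request:
{"method": "apply_moves", "body": {"moves": [[[0,0,2,0,0,0,8.54],[0,0,2,0,0,0,8.54],[0,0,2,0,0,0,8.54],[0,0,2,0,0,0,8.54],[0,0,2,0,0,0,8.54],[0,0,0.5,0,0,0,8.54],[0,0,0.5,0,0,0,8.54],[0,0,0.5,0,0,0,8.54],[0,0,0,0,0,0,8.54],[0,0,0,0,0,0,8.54]]]}}

```text
time_s: 3.7
position: [0.5247, -0.1639, -0.0029]
ee_rot: [2.264, 2.176, 0.001]
force: [-0.0, -0.2, -0.3]
width: 0.999
```

Request:
{"method": "apply_moves", "body": {"moves": [[[0,0,0.1,0,0,0,8.54],[0,0,0.1,0,0,0,8.54],[0,0,0.1,0,0,0,8.54],[0,0,0.1,0,0,0,8.54],[0,0,0,0,0,0,8.54]]]}}

```text
time_s: 4.12
position: [0.5239, -0.1637, -0.0078]
ee_rot: [-2.265, -2.177, 0.0]
force: [-0.5, -0.1, -0.9]
width: 0.997
```

Request:
{"method": "apply_moves", "body": {"moves": [[[0,0,0.05,0,0,0,8.54],[0,0,0.05,0,0,0,8.54],[0,0,0.05,0,0,0,8.54],[0,0,0.05,0,0,0,8.54]]]}}

```text
time_s: 4.45
position: [0.5241, -0.1637, -0.0098]
ee_rot: [-2.265, -2.177, 0.0]
force: [-0.5, 0.1, -0.4]
width: 1.004
```

Request:
{"method": "apply_moves", "body": {"moves": [[[0,0,0.05,0,0,0,8.54],[0,0,0.05,0,0,0,8.54]]]}}

```text
time_s: 4.62
position: [0.5241, -0.1637, -0.0108]
ee_rot: [2.265, 2.177, -0.0]
force: [0.6, 0.5, -0.3]
width: 0.998
```

Request:
{"method": "apply_moves", "body": {"moves": [[[0,0,0.05,0,0,0,8.54],[0,0,0.05,0,0,0,8.54]]]}}

```text
time_s: 4.78
position: [0.524, -0.1637, -0.0117]
ee_rot: [2.265, 2.177, -0.0]
force: [0.2, -0.8, -0.1]
width: 1.0
```

Request:
{"method": "apply_moves", "body": {"moves": [[[0,0,0.05,0,0,0,8.54],[0,0,0.05,0,0,0,8.54]]]}}

```text
time_s: 4.95
position: [0.524, -0.1637, -0.0128]
ee_rot: [2.265, 2.177, -0.0]
force: [0.6, -0.4, 0.1]
width: 1.002
```

Request:
{"method": "apply_moves", "body": {"moves": [[[0,0,0.05,0,0,0,8.54]]]}}

```text
time_s: 5.03
position: [0.5241, -0.1637, -0.0131]
ee_rot: [2.265, 2.177, -0.0]
force: [-3.4, -0.2, 6.7]
width: 1.0
```

Request:
{"method": "apply_moves", "body": {"moves": [[[0,0,0.05,0,0,0,8.54]]]}}

```text
time_s: 5.12
position: [0.5241, -0.1637, -0.0131]
ee_rot: [2.265, 2.177, -0.001]
force: [-4.7, 0.5, 10.1]
width: 0.999
```

The fingertips touch the counter at TCP z = -0.0130, so the tips sit at TCP + 13 mm when fully open. I'll raise so the tips are at about 40.5 mm and approach the edge.

Request:
{"method": "apply_moves", "body": {"moves": [[[0,0,-2,0,0,-0.16,8.54],[0,0,-2.1,0,0,0,8.54],[0,0,0,0,0,0,8.54],[0,0,0,0,0,0,8.54],[1,0,0,0,0,0,8.54],[0.6,0,0,0,0,0,8.54],[0,0,0,0,0,0,8.54],[0,0,0,0,0,0,8.54]]]}}

```text
time_s: 5.78
position: [0.5242, -0.1464, 0.0265]
ee_rot: [-2.259, -2.182, 0.001]
force: [-1.2, -0.6, 0.3]
width: 1.0
```

Run:
```python
from h import *
rep(); im,ci=snap('wrist','wrist2');rep()
```

```text
t 5.7833 pos [ 0.5242 -0.1464  0.0265] stagexy mm [ -30.3 -192.1] toolx yaw 88.01 tilt [-1.3e-03  7.0e-04 -1.0e+00] F [-1.25 -0.61  0.3 ] w 1.0
t 5.8333 pos [ 0.5242 -0.1471  0.0267] stagexy mm [ -30.1 -192.7] toolx yaw 87.97 tilt [-1.1e-03  3.0e-04 -1.0e+00] F [-0.4   0.34 -0.11] w 1.0
```

View pics/wrist2.png

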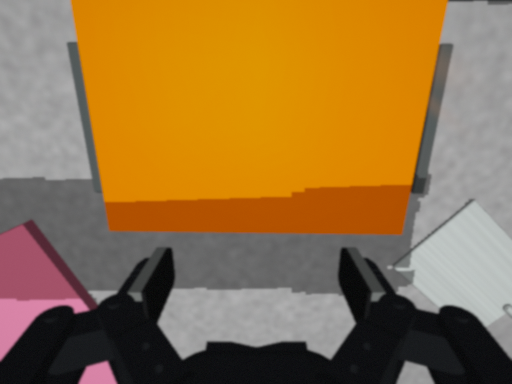

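Request:
{"method": "apply_moves", "body": {"moves": [[[0.3,0,-0.07,0,0,0.2,8.54],[0.2,0,0,0,0,0,8.54],[0.2,0,0,0,0,0,8.54],[0.2,0,0,0,0,0,8.54],[0.2,0,0,0,0,0,8.54],[0.2,0,0,0,0,0,8.54],[0.2,0,0,0,0,0,8.54],[0.2,0,0,0,0,0,8.54],[0.2,0,0,0,0,0,8.54],[0.2,0,0,0,0,0,8.54]]]}}

```text
time_s: 6.67
position: [0.5255, -0.1266, 0.028]
ee_rot: [2.265, 2.176, -0.0]
force: [0.4, -1.1, 0.2]
width: 1.002
```

Run:
```python
from h import *
rep(); im,ci=snap('wrist','wrist3')
```

```text
t 6.6667 pos [ 0.5255 -0.1266  0.028 ] stagexy mm [ -29.7 -172.2] toolx yaw 87.7 tilt [ 0.e+00 -2.e-04 -1.e+00] F [ 0.35 -1.07  0.17] w 1.002
```

View pics/wrist3.png

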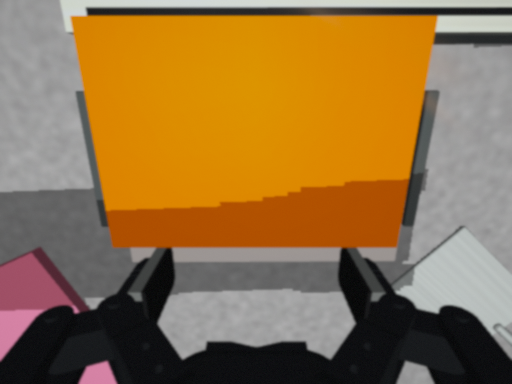

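The board is sliding square to the fingers, and the white board beneath is showing at rows 250-262, unmoved. I'll keep pushing.

Request:
{"method": "apply_moves", "body": {"moves": [[[0.3,0,0.06,0,0,0,8.54],[0.4,0,0,0,0,0,8.54],[0.4,0,0,0,0,0,8.54],[0.4,0,0,0,0,0,8.54],[0.4,0,0,0,0,0,8.54],[0.4,0,0,0,0,0,8.54],[0.4,0,0,0,0,0,8.54],[0.4,0,0,0,0,0,8.54],[0.4,0,0,0,0,0,8.54],[0.4,0,0,0,0,0,8.54],[0.4,0,0,0,0,0,8.54],[0.4,0,0,0,0,0,8.54],[0.4,0,0,0,0,0,8.54],[0.4,0,0,0,0,0,8.54],[0.3,0,0,0,0,0,8.54],[0.2,0,0,0,0,0,8.54]]]}}

```text
time_s: 8.05
position: [0.5277, -0.0661, 0.0273]
ee_rot: [-2.265, -2.177, 0.0]
force: [-0.7, 0.1, 0.1]
width: 1.004
```

Run:
```python
from h import *
rep(); im,ci=snap('wrist','wrist4')
```

```text
t 8.05 pos [ 0.5277 -0.0661  0.0273] stagexy mm [ -29.9 -111.6] toolx yaw 87.73 tilt [-3.e-04  2.e-04 -1.e+00] F [-0.69  0.07  0.13] w 1.004
```

View pics/wrist4.png

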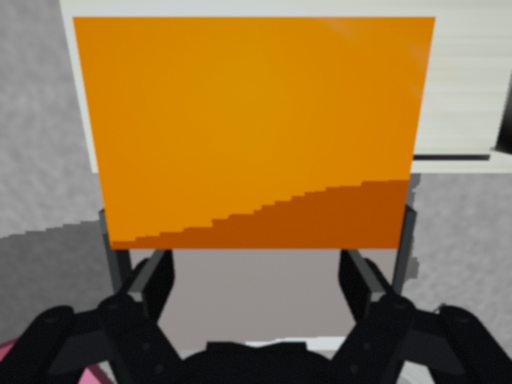

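The board is still square and crossing onto the stage. I'll push another 38 mm or so, stop short and measure.

Request:
{"method": "apply_moves", "body": {"moves": [[[0.3,0,0,0,0,0,8.54],[0.4,0,0,0,0,0,8.54],[0.4,0,0,0,0,0,8.54],[0.4,0,0,0,0,0,8.54],[0.4,0,0,0,0,0,8.54],[0.4,0,0,0,0,0,8.54],[0.4,0,0,0,0,0,8.54],[0.3,0,0,0,0,0,8.54],[0.3,0,0,0,0,0,8.54],[0.3,0,0,0,0,0,8.54],[0.2,0,0,0,0,0,8.54],[0,0,0,0,0,0,8.54]]]}}

```text
time_s: 9.1
position: [0.5295, -0.0282, 0.0275]
ee_rot: [-2.265, -2.177, -0.0]
force: [0.5, 0.1, 0.3]
width: 1.0
```

Run:
```python
from h import *
rep(); im,ci=snap('wrist','wrist5'); im,ci=snap('top','top5')
V=cv2.cvtColor(im,cv2.COLOR_RGB2HSV).astype(int)
cv2.imwrite('pics/crop5.png',cv2.resize(im[110:225,160:320,::-1],None,fx=5,fy=5,interpolation=cv2.INTER_NEAREST))
```

```text
t 9.1 pos [ 0.5295 -0.0282  0.0275] stagexy mm [-29.6 -73.7] toolx yaw 87.74 tilt [ 2.e-04  2.e-04 -1.e+00] F [0.48 0.11 0.26] w 1.0
```

View pics/wrist5.png

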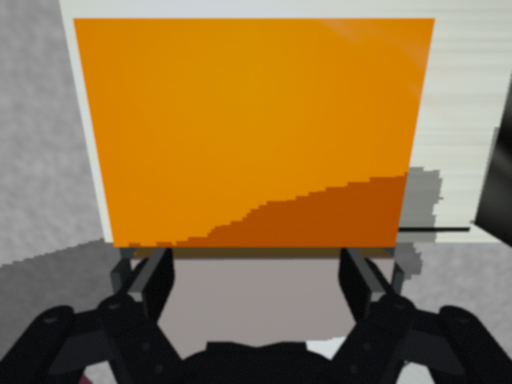

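View pics/crop5.png

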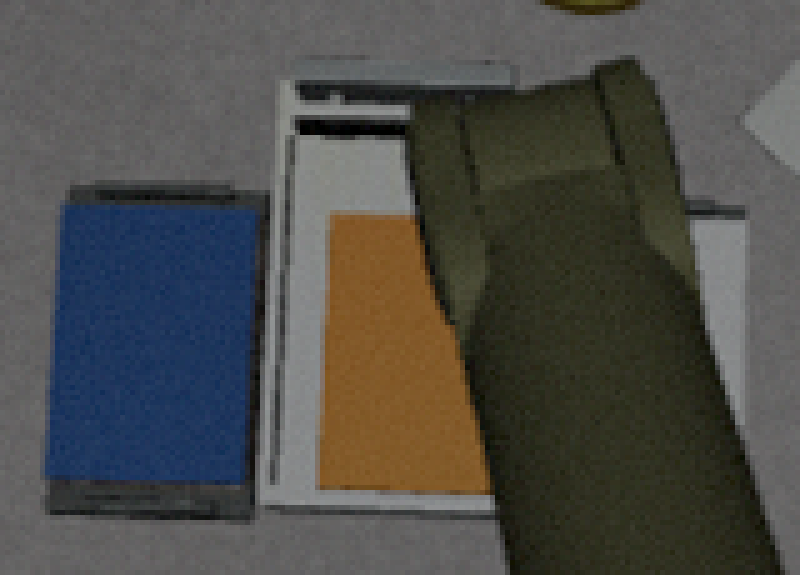

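The board's left edge is visible in the top view, so I'll measure how far it still has to go to the left dark line.

```bash
cat >> h.py <<'E'
def omask(im):
    h=cv2.cvtColor(im,cv2.COLOR_RGB2HSV).astype(int); return (h[...,0]<25)&(h[...,1]>120)&(h[...,2]>60)
def leftedge(im,ci,z,rows,u0=218,u1=240):
    a=im[...,2].astype(float); Q=[]   # blue channel: orange low, stage high
    for r in rows:
        w=a[r]; hi=np.median(w[u0+1:u0+4]); lo=np.median(w[u1:u1+8]); t=(hi+lo)/2
        i=next(i for i in range(u0+1,u1+8) if w[i]<t); u=i-1+(w[i-1]-t)/(w[i-1]-w[i])
        p=ray(ci,u,r,z)[:2]-C; Q.append((p@XH*1e3,p@YH*1e3))
    Q=np.array(Q); return np.median(Q[:,1]),np.degrees(np.arctan(np.polyfit(Q[:,0],Q[:,1],1)[0]))
E
python3 - <<'E'
from h import *
im=cv2.imread('pics/top5.png')[:,:,::-1].copy(); ci=camera_info('top')
print(im[170,210:245,2].tolist())
for z in(.043,.045): print(leftedge(im,ci,z,range(156,206,2)))
im=cv2.imread('pics/top0.png')[:,:,::-1].copy()
for k,(f,s) in enumerate(lines(im,ci)):
  for x in(.5,.55,.6): p=np.array([x,np.polyval(f,x-.55)])-C; print(k,(p@XH*1e3).round(1),(p@YH*1e3).round(2))
E
```

```text
[70, 29, 24, 94, 138, 109, 55, 108, 138, 138, 137, 139, 135, 134, 127, 77, 38, 42, 43, 40, 42, 38, 37, 42, 41, 46, 47, 36, 39, 39, 44, 38, 39, 44, 43]
(np.float64(35.59174596600495), np.float64(0.016375455426144162))
(np.float64(35.404252312984056), np.float64(0.016375455426137695))
0 -64.4 58.52
0 -14.3 58.53
0 35.7 58.55
1 -59.7 -58.63
1 -9.7 -58.65
1 40.4 -58.67
```

The board's leading edge is at stage y = +35.6, so it needs 14.4 mm more. I'll lower by 1 mm and finish the slide.

Request:
{"method": "apply_moves", "body": {"moves": [[[0.1,0,0.1,0,0,0,8.54],[0.2,0,0,0,0,0,8.54],[0.2,0,0,0,0,0,8.54],[0.2,0,0,0,0,0,8.54],[0.2,0,0,0,0,0,8.54],[0.2,0,0,0,0,0,8.54],[0.2,0,0,0,0,0,8.54],[0.1,0,0,0,0,0,8.54],[0,0,0,0,0,0,8.54],[0,0,0,0,0,0,8.54]]]}}

```text
time_s: 10.03
position: [0.53, -0.0146, 0.0264]
ee_rot: [-2.265, -2.177, -0.0]
force: [-0.4, -1.1, 0.6]
width: 0.996
```

Run:
```python
from h import *
rep(); im,ci=snap('wrist','wrist6'); im,ci=snap('top','top6')
for z in(.043,.045): print(leftedge(im,ci,z,range(156,206,2),u0=216,u1=230))
cv2.imwrite('pics/crop6.png',cv2.resize(im[110:225,160:320,::-1],None,fx=5,fy=5,interpolation=cv2.INTER_NEAREST))
print(im[170,205:235,2].tolist())
```

```text
t 10.0333 pos [ 0.53   -0.0146  0.0264] stagexy mm [-29.6 -60.1] toolx yaw 87.72 tilt [ 1.e-04  1.e-04 -1.e+00] F [-0.42 -1.08  0.62] w 0.996
(np.float64(49.253029132208795), np.float64(3.692353378900201))
(np.float64(49.04304118151269), np.float64(3.692353378900233))
[89, 93, 88, 91, 94, 70, 18, 18, 100, 138, 111, 58, 109, 147, 103, 34, 39, 42, 43, 39, 41, 39, 44, 43, 46, 43, 38, 44, 37, 37]
```

View pics/wrist6.png

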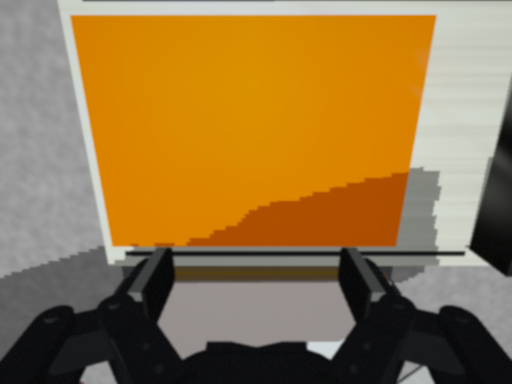

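View pics/crop6.png

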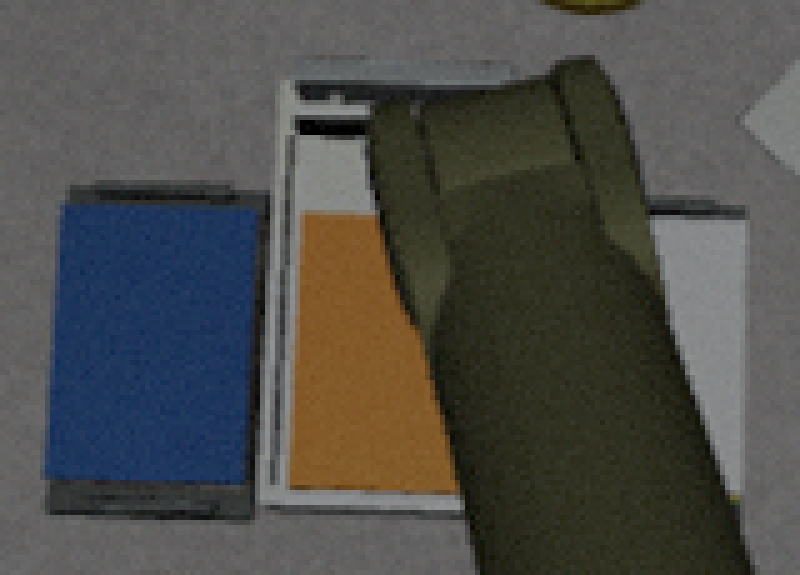

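The board is on the stage and centred: its left edge is at about +49.2, and the right dark line shows behind its trailing edge. I'll back off, lift, and turn for the x push.

Request:
{"method": "apply_moves", "body": {"moves": [[[-0.3,0,0,0,0,0,8.54],[-0.7,0,0,0,0,0,8.54],[-1.5,0,0,0,0,0,8.54],[0,0,-2,0,0,0,8.54],[0,0,-3,0,0,0,8.54],[0,0,-3,0,0,0,8.54],[0,0,-1,0,0,0,8.54],[0,0,0,0,0,0,8.54]]]}}

```text
time_s: 10.8
position: [0.5312, -0.0407, 0.1195]
ee_rot: [2.263, 2.172, 0.005]
force: [0.8, 0.3, 0.5]
width: 0.998
```

Run:
```python
from h import *
s,R=rep(); print(s['q'].round(3))
im=cv2.imread('pics/top6.png')[:,:,::-1].copy(); ci=camera_info('top')
a=im[...,2].astype(float);Q=[]
for r in range(156,204,2):
    u0=219.2-(r-170)*.048; i=int(u0)-2; w=a[r,i:i+7]; k=int(np.argmax(w[:4])); t=(138+40)/2
    j=next(j for j in range(k,7) if w[j]<t); u=i+j-1+(w[j-1]-t)/(w[j-1]-w[j]); p=ray(ci,u,r,.043)[:2]-C; Q.append((p@XH*1e3,p@YH*1e3))
Q=np.array(Q); print(np.median(Q[:,1]),np.polyfit(Q[:,0],Q[:,1],1))
```

```text
t 10.8 pos [ 0.5312 -0.0407  0.1195] stagexy mm [-27.4 -86.2] toolx yaw 87.65 tilt [ 0.0059 -0.0019 -1.    ] F [0.75 0.33 0.5 ] w 0.998
[ 0.663  0.218 -0.704  1.863  0.159  1.11  -0.141]
50.01594309587912 [-1.09338229e-03  4.99112589e+01]
```

Request:
{"method": "apply_moves", "body": {"moves": [[[2.15,-2.4,0,0,0,0,8.54],[2.15,-2.4,0,0,0,0,8.54],[2.15,-2.4,0,0,0,0,8.54],[2.15,-2.4,0,0,0,0,8.54],[0,0,0,0,0,6,8.54],[0,0,0,0,0,6,8.54],[0,0,0,0,0,6,8.54],[0,0,0,0,0,6,8.54],[0,0,0,0,0,6,8.54],[0,0,0,0,0,6,8.54],[0,0,0,0,0,6,8.54],[0,0,0,0,0,6,8.54],[0,0,0,0,0,6,8.54],[0,0,0,0,0,6,8.54],[0,0,0,0,0,6,8.54],[0,0,0,0,0,6,8.54],[0,0,0,0,0,6,8.54],[0,0,0,0,0,6,8.54],[0,0,0,0,0,6,8.54],[0,0,0,0,0,0,8.54]]]}}

```text
time_s: 12.47
position: [0.4354, 0.0494, 0.115]
ee_rot: [-3.141, 0.068, 0.004]
force: [0.3, -0.5, -0.3]
width: 1.006
```

Run:
```python
from h import *
s,R=rep(); print(s['q'].round(3)); im,ci=snap('wrist','wrist7'); im,ci=snap('top','top7')
rep()
cv2.imwrite('pics/crop7.png',cv2.resize(im[110:265,160:320,::-1],None,fx=3.8,fy=3.8,interpolation=cv2.INTER_NEAREST))
```

```text
t 12.4667 pos [0.4354 0.0494 0.115 ] stagexy mm [-1.267e+02  1.000e-01] toolx yaw -2.47 tilt [-2.4e-03  1.0e-04 -1.0e+00] F [ 0.28 -0.45 -0.34] w 1.006
[ 0.642 -0.007 -0.802  2.068 -0.006  1.081 -1.771]
t 12.5667 pos [0.4358 0.0496 0.1154] stagexy mm [-126.3    0.3] toolx yaw -2.15 tilt [-1.7e-03  1.0e-04 -1.0e+00] F [ 0.9  -0.45 -0.63] w 1.004
```

View pics/wrist7.png

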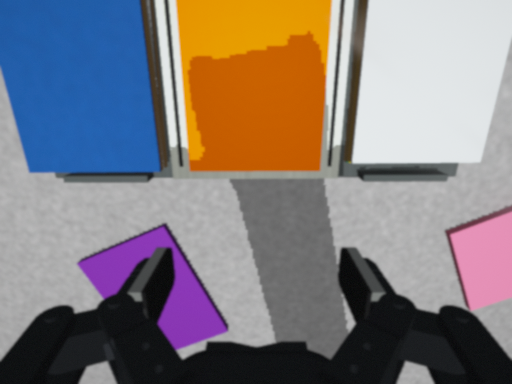

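View pics/crop7.png

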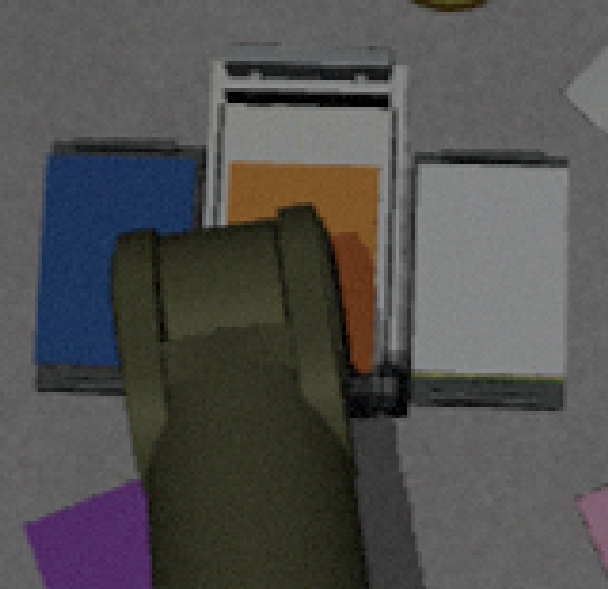

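The wrist view shows the board's near edge at row ~171, columns 190-321, with the dark lines evenly placed on both sides. The path down is clear, so I'll descend behind the board.

Request:
{"method": "apply_moves", "body": {"moves": [[[0,0,2,0,0,0,8.54],[0,0,2,0,0,0,8.54],[0,0,2,0,0,0,8.54],[0,0,1.5,0,0,0,8.54],[0,0,1,0,0,0,8.54],[0,0,0.4,0,0,0,8.54],[0,0,0,0,0,0,8.54],[0,0,0,0,0,0,8.54],[0,0,0,0,0,0,8.54],[0,0,0,0,0,0,8.54]]]}}

```text
time_s: 13.4
position: [0.4373, 0.05, 0.0282]
ee_rot: [3.14, -0.063, 0.003]
force: [0.9, 0.2, -0.0]
width: 0.999
```

Run:
```python
from h import *
s,R=rep(); print(s['q'].round(3)); im,ci=snap('wrist','wrist8')
rep()
```

```text
t 13.4 pos [0.4373 0.05   0.0282] stagexy mm [-124.8    0.7] toolx yaw -2.29 tilt [ 1.8e-03 -5.0e-04 -1.0e+00] F [ 0.94  0.21 -0.  ] w 0.999
[ 0.596  0.158 -0.803  2.145  0.147  0.89  -1.903]
t 13.45 pos [0.4372 0.0499 0.0281] stagexy mm [-124.9    0.7] toolx yaw -2.29 tilt [ 1.6e-03 -5.0e-04 -1.0e+00] F [-0.   -0.05  0.13] w 0.997
```

View pics/wrist8.png

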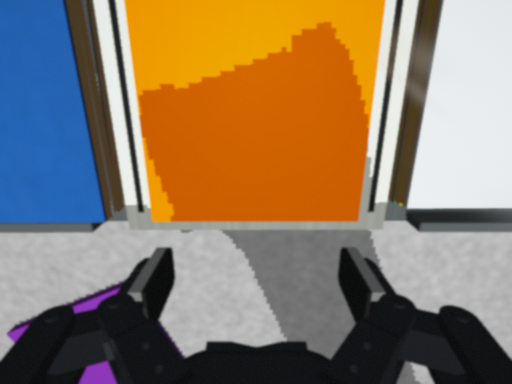

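Request:
{"method": "apply_moves", "body": {"moves": [[[0,0,0.15,0,0,0,8.54],[0.4,0,0,0,0,0,8.54],[0.4,0,0,0,0,0,8.54],[0.4,0,0,0,0,0,8.54],[0.2,0,0,0,0,0,8.54],[0.2,0,0,0,0,0,8.54],[0.2,0,0,0,0,0,8.54],[0.2,0,0,0,0,0,8.54],[0.2,0,0,0,0,0,8.54],[0.2,0,0,0,0,0,8.54],[0,0,0,0,0,0,8.54]]]}}

```text
time_s: 14.37
position: [0.461, 0.049, 0.0259]
ee_rot: [-3.141, 0.063, -0.001]
force: [-0.2, 0.2, 0.4]
width: 1.0
```

Run:
```python
from h import *
s,R=rep(); im,ci=snap('wrist','wrist9')
```

```text
t 14.3667 pos [0.461  0.049  0.0259] stagexy mm [-101.1    0.7] toolx yaw -2.3 tilt [ 5.e-04  2.e-04 -1.e+00] F [-0.16  0.24  0.39] w 1.0
```

View pics/wrist9.png

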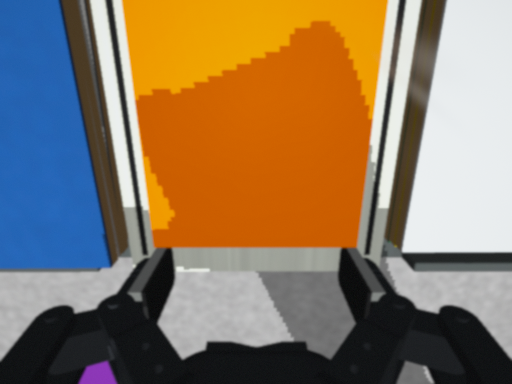

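Both fingers are on the board's edge at row 247 and the board is moving along the stage, still centred. I'll continue towards the fence.

Request:
{"method": "apply_moves", "body": {"moves": [[[0.2,0,0,0,0,0,8.54],[0.3,0,0,0,0,0,8.54],[0.3,0,0,0,0,0,8.54],[0.3,0,0,0,0,0,8.54],[0.3,0,0,0,0,0,8.54],[0.3,0,0,0,0,0,8.54],[0.2,0,0,0,0,0,8.54],[0.2,0,0,0,0,0,8.54],[0.1,0,0,0,0,0,8.54],[0,0,0,0,0,0,8.54]]]}}

```text
time_s: 15.25
position: [0.4828, 0.0482, 0.0259]
ee_rot: [-3.141, 0.063, -0.001]
force: [0.3, -0.4, -0.2]
width: 1.001
```

Run:
```python
from h import *
s,R=rep(); im,ci=snap('wrist','wrist10'); im,ci=snap('top','top10')
cv2.imwrite('pics/crop10.png',cv2.resize(im[110:225,160:320,::-1],None,fx=5,fy=5,interpolation=cv2.INTER_NEAREST))
```

```text
t 15.25 pos [0.4828 0.0482 0.0259] stagexy mm [-79.3   0.8] toolx yaw -2.3 tilt [ 4.e-04  1.e-04 -1.e+00] F [ 0.3  -0.38 -0.25] w 1.001
```

View pics/wrist10.png

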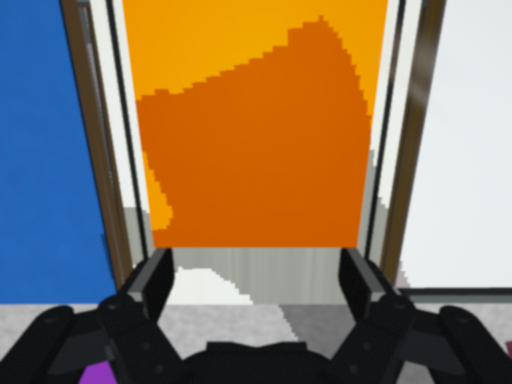

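View pics/crop10.png

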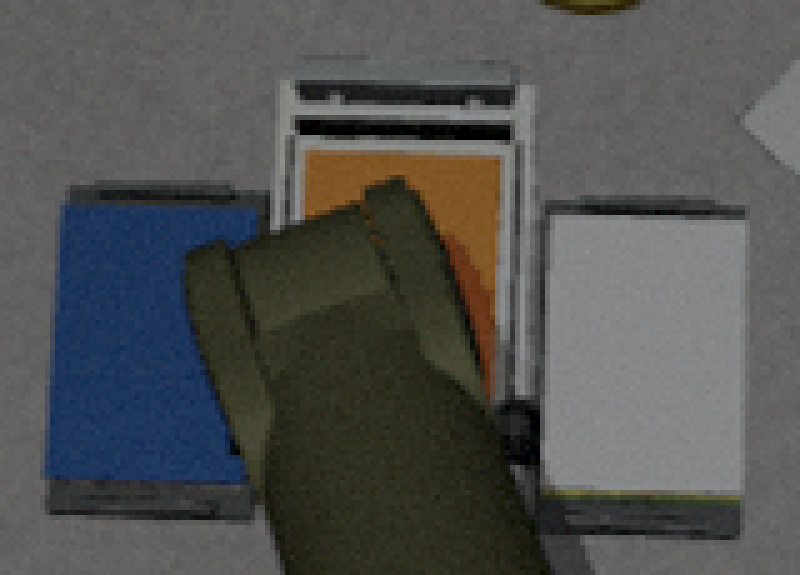

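The gap to the fence is about 7 mm (board front near crop row 150, fence face near row 138). I'll close in slowly.

Request:
{"method": "apply_moves", "body": {"moves": [[[0.1,0,0,0,0,0,8.54],[0.1,0,0,0,0,0,8.54],[0.1,0,0,0,0,0,8.54],[0.1,0,0,0,0,0,8.54],[0,0,0,0,0,0,8.54]]]}}

```text
time_s: 15.77
position: [0.4867, 0.0479, 0.0259]
ee_rot: [3.141, -0.063, 0.0]
force: [0.7, -0.3, -0.3]
width: 1.0
```

Request:
{"method": "apply_moves", "body": {"moves": [[[0.05,0,0,0,0,0,8.54],[0.05,0,0,0,0,0,8.54],[0,0,0,0,0,0,8.54]]]}}

```text
time_s: 16.02
position: [0.4875, 0.0479, 0.0259]
ee_rot: [3.141, -0.063, 0.0]
force: [-1.4, -0.3, 0.6]
width: 0.997
```

Request:
{"method": "apply_moves", "body": {"moves": [[[0.05,0,0,0,0,0,8.54],[0.05,0,0,0,0,0,8.54],[0,0,0,0,0,0,8.54]]]}}

```text
time_s: 16.27
position: [0.4886, 0.0479, 0.0259]
ee_rot: [3.141, -0.063, 0.0]
force: [0.1, 0.6, -0.4]
width: 1.005
```

Request:
{"method": "apply_moves", "body": {"moves": [[[0.05,0,0,0,0,0,8.54],[0.05,0,0,0,0,0,8.54]]]}}

```text
time_s: 16.43
position: [0.4894, 0.0479, 0.0259]
ee_rot: [3.141, -0.063, -0.0]
force: [0.5, 0.1, 0.5]
width: 1.002
```

Request:
{"method": "apply_moves", "body": {"moves": [[[0.05,0,0,0,0,0,8.54]]]}}

```text
time_s: 16.52
position: [0.49, 0.0478, 0.0259]
ee_rot: [3.141, -0.063, -0.0]
force: [-0.6, -0.0, -0.4]
width: 1.0
```

Request:
{"method": "apply_moves", "body": {"moves": [[[0.05,0,0,0,0,0,8.54]]]}}

```text
time_s: 16.6
position: [0.4905, 0.0478, 0.0259]
ee_rot: [3.141, -0.063, -0.0]
force: [-0.0, 0.8, -0.1]
width: 1.002
```

Request:
{"method": "apply_moves", "body": {"moves": [[[0.05,0,0,0,0,0,8.54]]]}}

```text
time_s: 16.68
position: [0.491, 0.0478, 0.0259]
ee_rot: [3.141, -0.063, -0.0]
force: [-0.3, -0.3, 0.8]
width: 0.995
```

Request:
{"method": "apply_moves", "body": {"moves": [[[0.05,0,0,0,0,0,8.54]]]}}

```text
time_s: 16.77
position: [0.4915, 0.0478, 0.0259]
ee_rot: [3.141, -0.063, -0.0]
force: [-1.7, -0.0, 1.1]
width: 1.0
```

Request:
{"method": "apply_moves", "body": {"moves": [[[0.05,0,0,0,0,0,8.54]]]}}

```text
time_s: 16.85
position: [0.492, 0.0477, 0.0259]
ee_rot: [3.141, -0.063, -0.0]
force: [-1.1, 0.2, -0.4]
width: 1.002
```

Request:
{"method": "apply_moves", "body": {"moves": [[[0.04,0,0,0,0,0,8.54]]]}}

```text
time_s: 16.93
position: [0.4921, 0.0477, 0.0258]
ee_rot: [3.141, -0.063, -0.001]
force: [-2.3, -0.6, 2.4]
width: 1.002
```

Request:
{"method": "apply_moves", "body": {"moves": [[[0.04,0,0,0,0,0,8.54]]]}}

```text
time_s: 17.02
position: [0.4921, 0.0477, 0.0258]
ee_rot: [3.141, -0.063, -0.002]
force: [-3.4, -0.6, 2.1]
width: 1.001
```

Run:
```python
from h import *
rep();im,ci=snap('top','top11');rep()
cv2.imwrite('pics/crop11.png',cv2.resize(im[110:225,160:320,::-1],None,fx=5,fy=5,interpolation=cv2.INTER_NEAREST))
```

```text
t 17.0167 pos [0.4921 0.0477 0.0258] stagexy mm [-70.    0.6] toolx yaw -2.29 tilt [-1.5e-03 -3.0e-04 -1.0e+00] F [-3.4  -0.64  2.11] w 1.001
t 17.0667 pos [0.4921 0.0477 0.0258] stagexy mm [-70.    0.7] toolx yaw -2.3 tilt [-1.5e-03 -3.0e-04 -1.0e+00] F [-2.97  0.31  2.38] w 0.998
```

View pics/crop11.png

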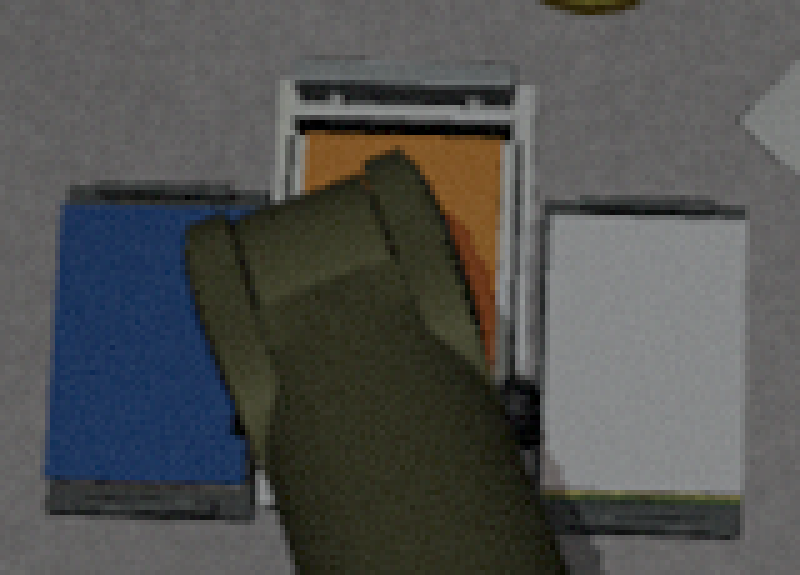

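The board is touching the fence, with about 3 N along x. I'll build up the press in small steps.

Request:
{"method": "apply_moves", "body": {"moves": [[[0.05,0,0,0,0,0,8.54]]]}}

```text
time_s: 17.15
position: [0.4922, 0.0477, 0.0257]
ee_rot: [3.14, -0.063, -0.003]
force: [-4.7, 0.2, 3.5]
width: 1.001
```

Request:
{"method": "apply_moves", "body": {"moves": [[[0.05,0,0,0,0,0,8.54]]]}}

```text
time_s: 17.23
position: [0.4923, 0.0477, 0.0256]
ee_rot: [3.14, -0.063, -0.005]
force: [-8.1, -0.7, 5.2]
width: 1.002
```

Request:
{"method": "apply_moves", "body": {"moves": [[[0.05,0,0,0,0,0,8.54]]]}}

```text
time_s: 17.32
position: [0.4924, 0.0477, 0.0255]
ee_rot: [3.14, -0.063, -0.006]
force: [-7.9, -0.1, 5.1]
width: 0.996
```

Request:
{"method": "apply_moves", "body": {"moves": [[[0.05,0,0,0,0,0,8.54]]]}}

```text
time_s: 17.4
position: [0.4924, 0.0477, 0.0254]
ee_rot: [3.14, -0.063, -0.008]
force: [-9.8, 0.5, 6.0]
width: 1.002
```

Request:
{"method": "apply_moves", "body": {"moves": [[[0.05,0,0,0,0,0,8.54]]]}}

```text
time_s: 17.48
position: [0.4924, 0.0477, 0.0253]
ee_rot: [3.14, -0.063, -0.009]
force: [-10.9, -0.1, 7.2]
width: 0.999
```

Request:
{"method": "apply_moves", "body": {"moves": [[[0.03,0,0,0,0,0,8.54],[0,0,0,0,0,0,8.54]]]}}

```text
time_s: 17.65
position: [0.4924, 0.0477, 0.0252]
ee_rot: [3.14, -0.062, -0.01]
force: [-9.0, 0.3, 7.4]
width: 0.999
```

Request:
{"method": "apply_moves", "body": {"moves": [[[0,0,0,0,0,0,8.54],[0,0,0,0,0,0,8.54],[0,0,0,0,0,0,8.54]]]}}

```text
time_s: 17.9
position: [0.4924, 0.0477, 0.0252]
ee_rot: [3.14, -0.062, -0.01]
force: [-9.9, 0.2, 6.4]
width: 0.995
```

Request:
{"method": "apply_moves", "body": {"moves": [[[0,0,0,0,0,0,8.54],[0,0,0,0,0,0,8.54],[0,0,0,0,0,0,8.54]]]}}

```text
time_s: 18.15
position: [0.4925, 0.0477, 0.0252]
ee_rot: [3.14, -0.062, -0.01]
force: [-9.7, 0.3, 6.6]
width: 1.0
```

The reading is steady at about 9.8 N, so perhaps 7-8 N reaches the fence. I'll add a little and hold for half a second.

Request:
{"method": "apply_moves", "body": {"moves": [[[0.05,0,0,0,0,0,8.54],[0.03,0,0,0,0,0,8.54],[0,0,0,0,0,0,8.54]]]}}

```text
time_s: 18.4
position: [0.4925, 0.0477, 0.025]
ee_rot: [3.14, -0.062, -0.013]
force: [-11.3, 0.6, 8.2]
width: 0.995
```

Request:
{"method": "apply_moves", "body": {"moves": [[[0,0,0,0,0,0,8.54],[0,0,0,0,0,0,8.54],[0,0,0,0,0,0,8.54],[0,0,0,0,0,0,8.54],[0,0,0,0,0,0,8.54]]]}}

```text
time_s: 18.82
position: [0.4925, 0.0477, 0.025]
ee_rot: [3.14, -0.062, -0.013]
force: [-10.8, -0.1, 7.7]
width: 1.003
```

The press is done: about 11 N on the sensor for half a second. I'll release gently.

Request:
{"method": "apply_moves", "body": {"moves": [[[-0.05,0,0,0,0,0,8.54],[-0.05,0,0,0,0,0,8.54],[-0.05,0,0,0,0,0,8.54],[-0.05,0,0,0,0,0,8.54],[-0.05,0,0,0,0,0,8.54],[-0.05,0,0,0,0,0,8.54],[-0.05,0,0,0,0,0,8.54],[-0.05,0,0,0,0,0,8.54],[-0.1,0,0,0,0,0,8.54],[-0.2,0,0,0,0,0,8.54],[-0.5,0,0,0,0,0,8.54],[-1,0,0,0,0,0,8.54],[0,0,0,0,0,0,8.54]]]}}

```text
time_s: 19.9
position: [0.4726, 0.0486, 0.0258]
ee_rot: [3.14, -0.062, -0.001]
force: [-0.3, 0.3, -0.1]
width: 0.997
```

Request:
{"method": "apply_moves", "body": {"moves": [[[0,0,-1,0,0,0,8.54],[0,0,-2,0,0,0,8.54],[0,0,-3,0,0,0,8.54],[0,0,-3,0,0,0,8.54],[0,0,-3,0,0,0,8.54],[0,0,0,0,0,0,8.54],[0,-3,0,0,0,0,8.54],[0,-4,0,0,0,0,8.54],[0,-4,0,0,0,0,8.54],[0,-4,0,0,0,0,8.54],[0,-4,0,0,0,0,8.54],[0,-4,0,0,0,0,8.54],[0,0,0,0,0,0,8.54],[0,0,0,0,0,0,8.54]]]}}

```text
time_s: 21.07
position: [0.4823, 0.282, 0.1463]
ee_rot: [-3.139, 0.053, 0.001]
force: [-0.4, -0.5, -0.7]
width: 1.001
```

Run:
```python
from h import *
rep();im,ci=snap('top','top12')
P=edges_rect(omask(im)&(np.add.outer(np.zeros(384),np.arange(512))<275)&(np.add.outer(np.zeros(384),np.arange(512))>210)&(np.add.outer(np.arange(384),np.zeros(512))>110),.043,ci); print(P)
d=np.array(P[0])/1e3-C; print(d@XH*1e3,d@YH*1e3)
cv2.imwrite('pics/crop12.png',cv2.resize(im[110:225,160:320,::-1],None,fx=5,fy=5,interpolation=cv2.INTER_NEAREST))
snap('scene','scene12')
```

```text
t 21.0667 pos [0.4823 0.282  0.1463] stagexy mm [-89.  234.4] toolx yaw -1.93 tilt [-5.0e-04  2.3e-03 -1.0e+00] F [-0.37 -0.53 -0.66] w 1.001
((574.2841796875, 43.872962951660156), (98.36058807373047, 141.1658172607422), 87.99239349365234)
12.291454280672673 0.05985734353154395
```

View pics/crop12.png

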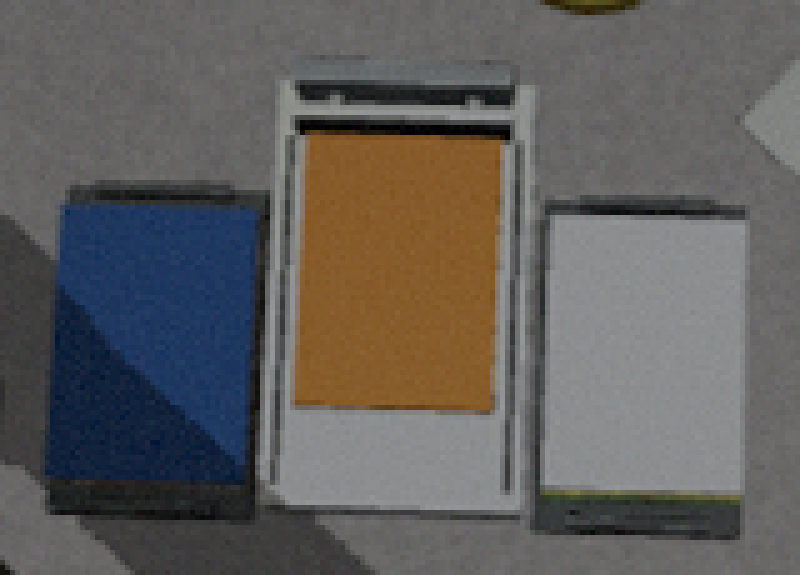

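View pics/scene12.png

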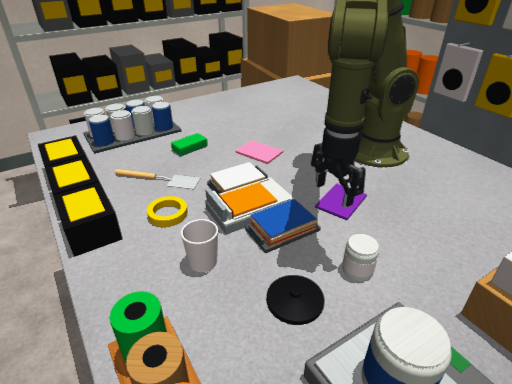

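The board is flush with the fence, centred (y about 0.06 mm) and square to within about 0.3°. The arm is clear, so I'm handing in.

```bash
python3 -c "
from h import *
bot.hand_in(); rep()"
```

```text
the job is handed in; nothing more can be done
the job is handed in; nothing more can be done
```

The orange board is seated against the fence, centred between the dark lines, and I handed the job in at about 21 s; the hand-in gives no verdict. I slid it off its stack with both open fingertips at about 40 mm height, then pushed it along the stage to the fence. I pressed it there for over a second, and the wrist sensor read 10–11 N along x. I then eased off and moved the arm clear.

**Last checks (top camera):**
- **Centring:** the board's y is about +0.1 mm from the midline between the lines.
- **Squareness:** it is within about 0.3° of the stage. The stage angle comes from the dark lines; the stage outline disagreed with them by about 0.45°.
- **Fence:** no gap is visible between board and fence. The board's x measured about 12 mm against the 10 mm expected when flush. That is within the uncertainty of my stage centre and the 2 mm calibration.
- **Everything else:** the boards beneath, the blue stack and the other items look unmoved in the pictures. I did not measure their shifts.

**Press force is inferred:** the sensor includes board friction, and the fingers also bore down on the board's edge with up to about 8 N. The fence itself probably took about 8–10 N. No reading along x passed 11.3 N.

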